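# Seat an offcut in the dowelling jig and snap the toggle clamp shut

## Task

Get the loose pine offcut in the dowelling jig ready for drilling: with the fingertips push it fully home, its long edge flush against the wooden fence and its end against the metal drill-guide block. Only then push the standing handle of the toggle clamp over, away from the offcut and down past its dead point, until it snaps into lock with the rubber foot holding the offcut there. Only push: lift nothing off the surface, leave the other things on the bench where they lie, and take the hand away when the clamp is locked.

Things in the scene. Friction and masses are not known exactly. Their poses are not given: they have to be found in the camera images.
- jig: Dowelling jig, screwed down: plywood board (x -100..108, y -140..72 mm, top at z 12) with fence, metal block and toggle clamp. Origin on the bench below the centre of the offcut's home place; x points along the offcut to the metal block, y away from fence and clamp, z up. Jig mm below are in this frame.
- fence_face (a point): Middle of the fence's stop face, jig (-7, -31, 20) mm; the face looks to jig +y. Wooden fence 16 mm high on the board, x -90..75, y -49..-31.
- block_face (a point): Middle of the drill-guide block's stop face, jig (75, 0, 22) mm; the face looks to jig -x. Aluminium block 34 mm high on the board, x 75..103, y -42..42, with two steel bushes.
- work: Loose pine offcut, 62 x 150 x 19 mm, flat on the board. Origin: centre of its underside; its y axis points along it to the metal block, its x to the fence. Starts 10 to 22 mm short of home along jig x, 8 to 18 mm off the fence, turned up to 0.07 rad. Home: origin at jig (0, 0, 12), square to the jig. Slides at about 1 N.
- work_end (a point): Middle of the offcut's end face that faces the metal block; at home at jig x = 75 mm.
- work_tail (a point): Middle of the offcut's other end face, the one to push; at home at jig x = -75 mm.
- work_edge_a (a point): On the offcut's long side that faces the fence, 10 mm from the end at the block; at home at jig y = -31 mm.
- work_edge_b (a point): On the same long side, 10 mm from the tail end; at home at jig y = -31 mm.
- clamp_lever (a joint): Angle q of the clamp's handle (rad) about the level axis along jig x. The handle points from its pivot to jig -y, 1.39 - q rad above the level. Starts nearly upright (-0.12..0.12) and grows as it goes down, away from the offcut. Foot meets the offcut at about 0.78, dead point about 1.15, then it snaps to the stop at 1.25 (locked). Let go before 1.1 it springs back to 0.8. Takes up to about 7 N at the grip.
- clamp_foot (a joint): How far the rubber foot is pressed back against its spring (m): 0 while free, about 2.5 mm when locked on the offcut.
- lever_pivot (a point): Pivot of the handle, fixed at jig (45, -99, 31) mm. The clamp's steel parts lie within jig x 22..68; its foot plate and cheeks y -121..-54, up to z 69. While it is open its hold-down arm stands up over the fence, to z 140, the rubber foot over the home place no lower than z 70.
- grip (a point): On the handle's axis, 115 mm from the pivot, in its black round grip (18 mm thick, 65 to 151 mm from the pivot). About z 144 mm at the start, 47 mm when locked.
- chuck_key: Bystander: steel chuck key, 76 x 52 x 17 mm, on the bench to the right in front of the jig; origin at the centre of its underside.
- sanding_block: Bystander: cork sanding block, 61 x 105 x 31 mm, on the bench to the right of the jig, near the wall; origin at the centre of its underside.
- tape_roll: Bystander: roll of tape, 103 mm across, 26 mm high, flat on the bench left of the jig beyond the wooden rail; origin at the centre of its underside.

How it is judged:
By the outcome, as a careful person would: the job done as asked, in the order asked, and still so for the second after the job is handed in, with the robot touching nothing.
It also fails if it takes over 64 s, if anything falls off the work surface, if the arm or the gripper's body presses on something with over 40 N, if the wrist force passes 120 N, or if a joint passes its speed limit or range.

## Robot

A 6-joint arm with a two-finger parallel gripper is mounted at the origin on the work surface; the furniture and walls round the work are solid. World frame = base frame: x ahead of the robot, y to its left, z up, the work surface at z = 0. Lengths are in m, angles in rad, forces in N, time in s.
With the tool pointing down it reaches from about 0.3 to 1 m from the base axis. Payload 5.1 kg.
Tool frame: the origin (TCP) lies midway between the tips of the shut fingers; the grasp point (between the pads) lies 19 mm behind it; z points along the fingers, x is the direction in which the jaws open and shut, and the axes are right-handed (so a half turn about z gives the same grasp; the last joint's range is limited). The gripper opens to 95 mm and grips with 3 to 60 N. Pads are 20 mm wide; open, the fingers measure 119 mm over their backs; the gripper's body (75 mm by 180 mm) begins 59 mm behind the grasp point.
Start: joints at [1.137, 0.124, 1.65, -0, 1.367, -0.083], TCP at [0.223, 0.61, 0.215] pointing down, gripper open.
Joint ranges: [-2.61, 2.61], [-1.02, 2.33], [0.03, 2.71], [-1.35, 4.49], [0.32, 2.68], [-2.91, 2.91]. Speed limits (rad/s): [2.57, 2.57, 3.14, 3.14, 3.14, 3.14].

## Interface

Orientations are given as a rotation vector (axis times angle).
In Python, from bench import env gives the robot as it stands.
- The arm moves only by the tool arm_command, never from a script. Its argument "increments" is a list of rows, each an object of numbers: "rx", "ry", "rz": the turn, a rotation vector about the tool's x, y, z in degrees; "tx", "ty", "tz": the shift along the tool's x, y, z in cm; "grip": the closure, from 0 (fully open) to 1 (shut). In form: [{"rx": .., "ry": .., "rz": .., "tx": .., "ty": .., "tz": .., "grip": ..}, ...]. A call has 1 to 12 rows; each row shifts and turns the commanded pose from where the row before left it, along the tool's axes as they then stand; what a row does not reach is not made up. A row lasts 1/8 s, in which the tool goes at most 62.5 mm and 10.7 degrees, less where a joint would pass 70% of its speed; a pose out of reach is approached as far as the arm can. A call is refused whole if a number of a shift passes 6.25 or a number of a turn 10.7, either way. A call with a gripper value outside its range is refused whole. The fingers move at their own pace and stop on an object; the grip force is fixed at half the most. Time passes only in rows, so rows that do not move let the fingers close. It gives the time, the measured TCP pose, the force and the opening at its end, in the units of the state.
- env.sense(): the state, without advancing time (a new reading comes with each control period).
- env.capture(name): name is "scene" or "side" or "wrist"; returns the picture (400x640x3 uint8, red, green, blue); there is no depth.
- env.camera_model(name): a dict with "fovy" (degrees; the focal length in pixels is half the picture's height over the tangent of half this angle, whatever the lens; pixels are square), "cx", "cy" (the principal point, pixels), "cam_to_world" (4x4, takes a point from camera to world coordinates); the wrist camera has in their place "T_tool_cam" (4x4, takes a point from camera to tool coordinates, whose origin is the TCP and whose axes are the tool frame's). Camera axes: x right, y down, z forward; pixel columns grow to the right and rows downward; lengths in m; the calibration is good to about 2 mm. The wrist camera is an equidistant fisheye: a pixel r from the principal point sees the ray r / f radians off the axis. A picture is of the moment at which its call begins: read the wrist's pose just before it. camera_model takes no time and is no camera call.
- env.hand_in(): hands the job in, once; it reports no verdict.
The state is a dict: "clock": time; "joints": joint angles; "joint_vel": joint speeds; "joint_efforts": joint torques, N m; "position": TCP position; "orientation": TCP orientation; "contact_force": force on the tool from outside, world axes, zero at the start; "moment": the same for the moment, N m; "gripper_width": finger opening in m.
Only numpy, scipy, OpenCV 4.12 (cv2) and the standard library are available. Lean on these libraries where they do the work, as an engineer would, in place of code of your own. Each camera call takes 0.05 s, during which the arm holds its last target. There are 200 camera calls.

## Working session

There is one attempt and no reset: what is moved stays moved. The work goes in short steps, Python scripts to look and compute and a tool call to move; the robot and the scene stay as the last step left them, time stands still between calls to the robot, and variables do not carry over. Pictures are saved under pics/ and viewed, about 8 in all and at most 12, crops included, and the job is handed in when it is done.

Besides the shell and the picture viewer there is one more tool, called after "Emit:" in YAML: its name, and indented under it one key for each argument. arm_command: Moves the arm, as the interface text tells. Its arguments: {"type":"object","properties":{"increments":{"type":"array"}},"required":["increments"]}

```bash
mkdir -p pics; ls; python3 - <<'E'
from bench import env
import cv2,numpy as np
s=env.sense();print({k:np.round(v,3).tolist() for k,v in s.items()})
for n in ("scene","side"):
    im=env.capture(n);cv2.imwrite(f"pics/{n}0.png",im[...,::-1]);m=env.camera_model(n);print(n,m)
print(env.camera_model("wrist"))
E
```

```text
pics
{'clock': 0.0, 'joints': [1.137, 0.125, 1.652, -0.0, 1.367, -0.083], 'joint_vel': [-0.003, 0.001, 0.001, -0.001, 0.002, 0.0], 'joint_efforts': [-0.0, -41.763, -35.992, 0.077, 0.049, -0.0], 'position': [0.223, 0.61, 0.213], 'orientation': [2.574, 1.799, -0.003], 'contact_force': [-0.291, 0.521, 1.564], 'moment': [-0.017, -0.004, 0.062], 'gripper_width': 0.095}
scene {'fovy': 57.96615911601958, 'cx': 324.66353334646914, 'cy': 194.461821369143, 'cam_to_world': array([[-0.50697479, -0.38658864,  0.77040625, -0.27378685],
       [-0.8616234 ,  0.2022801 , -0.46549746,  0.50795049],
       [ 0.02411817, -0.89979552, -0.43564473,  0.56342279],
       [ 0.        ,  0.        ,  0.        ,  1.        ]])}
side {'fovy': 48.04199880449807, 'cx': 324.856588562581, 'cy': 197.67133099247508, 'cam_to_world': array([[-0.93101625, -0.21028476,  0.29831034,  0.20735112],
       [-0.36494907,  0.52612806, -0.76811551,  0.84064402],
       [ 0.00457355, -0.82399611, -0.566577  ,  0.71556021],
       [ 0.        ,  0.        ,  0.        ,  1.        ]])}
{'fovy': 65.70646984690485, 'cx': 324.04080117314544, 'cy': 202.33331831896075, 'T_tool_cam': array([[ 9.99999860e-01, -5.26275937e-05, -5.26560786e-04,
        -1.36088492e-04],
       [ 1.74740349e-04,  9.72068346e-01,  2.34697892e-01,
        -6.43813281e-02],
       [ 4.99501487e-04, -2.34697951e-01,  9.72068219e-01,
        -1.71661017e-01],
       [ 0.00000000e+00,  0.00000000e+00,  0.00000000e+00,
         1.00000000e+00]])}
```

View pics/scene0.png

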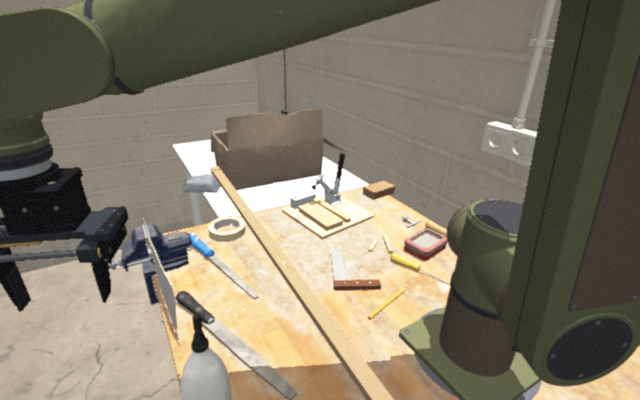

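View pics/side0.png

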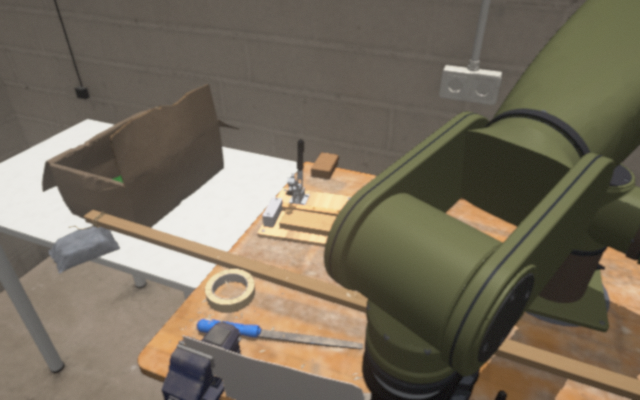

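Scene: the jig sits around (328,213), with the clamp handle at (340,165), the metal block at (302,202) and cork at (380,188). Side: the block is at (272,211) and the arm partly hides the jig. I'll cast rough rays and zoom in.

```bash
cat > h.py <<'E'
import numpy as np,cv2
from bench import env
from scipy.spatial.transform import Rotation as R
def ray(n,u,v,s=None):
    m=env.camera_model(n);f=200/np.tan(np.radians(m['fovy']/2));d=np.array([u-m['cx'],v-m['cy']])
    if n!='wrist':
        T=m['cam_to_world'];c=np.array([d[0]/f,d[1]/f,1])
    else:
        r=np.hypot(*d);t=r/f;c=np.array([*(d/r*np.sin(t)),np.cos(t)])
        A=np.eye(4);A[:3,:3]=R.from_rotvec(s['orientation']).as_matrix();A[:3,3]=s['position'];T=A@m['T_tool_cam']
    return T[:3,3],T[:3,:3]@c
def onz(n,u,v,z,s=None):
    o,d=ray(n,u,v,s);return o+d*(z-o[2])/d[2]
def proj(n,p,s=None):
    m=env.camera_model(n);f=200/np.tan(np.radians(m['fovy']/2))
    if n=='wrist':
        A=np.eye(4);A[:3,:3]=R.from_rotvec(s['orientation']).as_matrix();A[:3,3]=s['position'];T=A@m['T_tool_cam']
    else:T=m['cam_to_world']
    c=T[:3,:3].T@(np.array(p)-T[:3,3])
    if n=='wrist':
        r=np.hypot(c[0],c[1]);k=f*np.arctan2(r,c[2])/r
    else:k=f/c[2]
    return np.array([m['cx']+k*c[0],m['cy']+k*c[1]])
E
python3 - <<'E'
from h import *
for p in [(284,212),(330,233),(372,214),(325,198)]:print(p,onz('scene',*p,.012).round(3))
print('cork',onz('scene',380,192,.015).round(3), 'tape',onz('scene',227,228,.02).round(3))
a=cv2.imread('pics/scene0.png')[140:250,260:420];b=cv2.imread('pics/side0.png')[130:250,240:400]
cv2.imwrite('pics/c1.png',np.vstack([cv2.resize(a,(640,440),interpolation=2)]))
E
```

```text
(284, 212) [0.651 0.098 0.012]
(330, 233) [0.475 0.034 0.012]
(372, 214) [ 0.509 -0.142  0.012]
(325, 198) [ 0.677 -0.068  0.012]
cork [ 0.622 -0.263  0.015] tape [0.627 0.287 0.02 ]
```

View pics/c1.png

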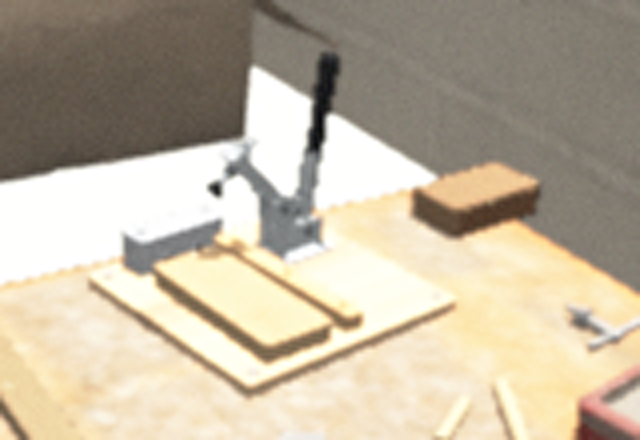

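Crop: board corners are at full-picture (282.5,210.8), (322,238.3) and (373.8,215), and the handle is upright with its top near (342,154). I'll now get the approximate jig frame and plan a look from above.

```bash
python3 - <<'E'
from h import *
P=[onz('scene',*p,.012)[:2] for p in [(282.5,210.8),(322,238.3),(373.8,215)]]
print(np.round(P,3)); A,B,C=P
print(np.linalg.norm(A-B),np.linalg.norm(C-B))
ex=(A-B)/np.linalg.norm(A-B);ey=(B-C)/np.linalg.norm(B-C)
print('yaw',np.degrees(np.arctan2(ex[1],ex[0])),np.degrees(np.arctan2(-ey[0],ey[1])))
print('origin',B+.1*ex-.072*ey)
s=env.sense();print(R.from_rotvec(s['orientation']).as_matrix().round(3))
E
```

```text
[[ 0.661  0.099]
 [ 0.462  0.068]
 [ 0.501 -0.143]]
0.20116864572324705 0.21537321249142855
yaw 8.658857319243383 10.463331328133897
origin [0.57383155 0.01255732]
[[ 0.344  0.939 -0.001]
 [ 0.939 -0.344 -0.002]
 [-0.002 -0.    -1.   ]]
```

Emit:
arm_command:
  increments:
    - {"tz": -4}
    - {"tx": -3.5, "ty": 4.5}
    - {"tx": -3.5, "ty": 4.5}
    - {"tx": -3.5, "ty": 4.5}
    - {"tx": -3.5, "ty": 4.5}
    - {"tx": -3.5, "ty": 4.5}
    - {"tx": -3.5, "ty": 4.5}
    - {"tx": -3.5, "ty": 4.5}
    - {"tx": -3.5, "ty": 4.5}
    - {"tx": -3.5, "ty": 4.5}
    - {"tx": -3.5, "ty": 4.5}
    - {"tx": -4, "ty": 4.7}

```text
invalid input
```

Emit:
arm_command:
  increments:
    - {"rz": 10}
    - {"rz": 10}
    - {"rz": 10}
    - {"rz": 10}
    - {"rz": 10}
    - {"rz": 10.5}
    - {}
    - {}

```text
invalid input
```

```bash
python3 - <<'E'
from h import *
s=env.sense();print(s['clock'],s['position'].round(4),R.from_rotvec(s['orientation']).as_matrix().round(3).tolist(),s['contact_force'].round(1),np.round(s['joints'],2))
im=env.capture('wrist');cv2.imwrite('pics/w1.png',im[...,::-1]);np.save('w1.npy',np.r_[s['position'],s['orientation']])
E
```

```text
0.1 [0.2232 0.6099 0.2135] [[0.344, 0.939, -0.001], [0.939, -0.344, -0.002], [-0.002, -0.0, -1.0]] [-1.1 -0.  -0.2] [ 1.14  0.12  1.65 -0.    1.37 -0.08]
```

View pics/w1.png

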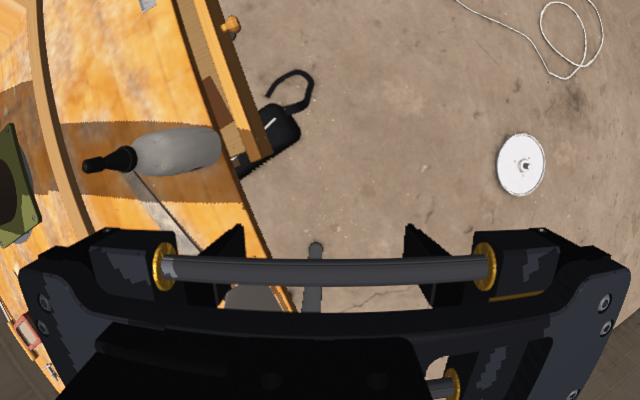

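Wrist view at the start pose: bench edge and floor only. The fingers hide rows below about 230. Both moves were refused, probably because every key is needed, so I'll resend them with full rows.

Emit:
arm_command:
  increments:
    - {"rx": 0, "ry": 0, "rz": 0, "tx": 0, "ty": 0, "tz": -6, "grip": 0}
    - {"rx": 0, "ry": 0, "rz": 0, "tx": -3.7, "ty": 4.3, "tz": -1, "grip": 0}
    - {"rx": 0, "ry": 0, "rz": 0, "tx": -3.7, "ty": 4.3, "tz": -1, "grip": 0}
    - {"rx": 0, "ry": 0, "rz": 0, "tx": -3.7, "ty": 4.3, "tz": -1, "grip": 0}
    - {"rx": 0, "ry": 0, "rz": 0, "tx": -3.7, "ty": 4.3, "tz": 0, "grip": 0}
    - {"rx": 0, "ry": 0, "rz": 0, "tx": -3.7, "ty": 4.3, "tz": 0, "grip": 0}
    - {"rx": 0, "ry": 0, "rz": 0, "tx": -3.7, "ty": 4.3, "tz": 0, "grip": 0}

```text
clock: 1.02
position: [0.3898, 0.3115, 0.3045]
orientation: [2.575, 1.8, 0.0]
contact_force: [0.5, 0.1, -0.2]
gripper_width: 0.0949
```

Emit:
arm_command:
  increments:
    - {"rx": 0, "ry": 0, "rz": 0, "tx": -3.7, "ty": 4.3, "tz": 0, "grip": 0}
    - {"rx": 0, "ry": 0, "rz": 0, "tx": -3.7, "ty": 4.3, "tz": 0, "grip": 0}
    - {"rx": 0, "ry": 0, "rz": 0, "tx": -3.7, "ty": 4.3, "tz": 0, "grip": 0}
    - {"rx": 0, "ry": 0, "rz": 0, "tx": -3.7, "ty": 4.3, "tz": 0, "grip": 0}
    - {"rx": 0, "ry": 0, "rz": 0, "tx": -3.7, "ty": 4.3, "tz": 0, "grip": 0}
    - {"rx": 0, "ry": 0, "rz": 0, "tx": -3.7, "ty": 4.3, "tz": 0, "grip": 0}
    - {"rx": 0, "ry": 0, "rz": 0, "tx": -3.7, "ty": 4.3, "tz": 0, "grip": 0}

```text
clock: 1.9
position: [0.5836, -0.0352, 0.3044]
orientation: [-2.575, -1.799, 0.0]
contact_force: [0.6, 0.7, 0.6]
gripper_width: 0.0948
```

Emit:
arm_command:
  increments:
    - {"rx": 0, "ry": 0, "rz": 10, "tx": 0, "ty": 0, "tz": 0, "grip": 0}
    - {"rx": 0, "ry": 0, "rz": 10, "tx": 0, "ty": 0, "tz": 0, "grip": 0}
    - {"rx": 0, "ry": 0, "rz": 10, "tx": 0, "ty": 0, "tz": 0, "grip": 0}
    - {"rx": 0, "ry": 0, "rz": 10, "tx": 0, "ty": 0, "tz": 0, "grip": 0}
    - {"rx": 0, "ry": 0, "rz": 10, "tx": 0, "ty": 0, "tz": 0, "grip": 0}
    - {"rx": 0, "ry": 0, "rz": 10, "tx": 0, "ty": 0, "tz": 0, "grip": 0}
    - {"rx": 0, "ry": 0, "rz": 0, "tx": 0, "ty": 0, "tz": 0, "grip": 0}
    - {"rx": 0, "ry": 0, "rz": 0, "tx": 0, "ty": 0, "tz": 0, "grip": 0}

```text
clock: 2.9
position: [0.583, -0.0334, 0.3044]
orientation: [-3.129, -0.275, 0.001]
contact_force: [0.7, 0.4, 1.2]
gripper_width: 0.0947
```

```bash
python3 - <<'E'
from h import *
s=env.sense();print(s['clock'],s['position'].round(4),R.from_rotvec(s['orientation']).as_matrix().round(3).tolist(),s['contact_force'].round(1),np.round(s['joints'],2))
im=env.capture('wrist');cv2.imwrite('pics/w2.png',im[...,::-1]);np.save('w2.npy',np.r_[s['position'],s['orientation']])
E
```

```text
2.9 [ 0.583  -0.0334  0.3044] [[0.985, 0.174, -0.0], [0.174, -0.985, 0.0], [-0.0, -0.0, -1.0]] [0.7 0.4 1.2] [-0.15 -0.06  1.69 -0.    1.51 -0.32]
```

View pics/w2.png

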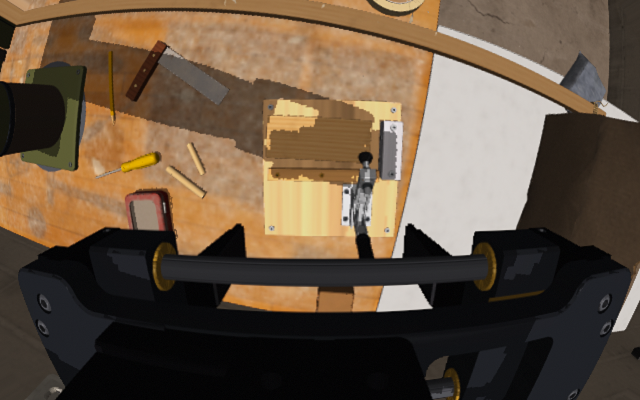

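Wrist view: the whole board is visible with corners near (264,102), (401,102) and (264,236). The block is at about (392,150) and the offcut spans roughly (268–370, 117–163) in shadow. I'll enlarge it.

```bash
python3 - <<'E'
import cv2
a=cv2.imread('pics/w2.png')[95:243,255:415]
a=cv2.resize(a,None,fx=4,fy=4,interpolation=2);cv2.imwrite('pics/c2.png',cv2.convertScaleAbs(a,alpha=1.3,beta=10))
E
```

```text
(no output)
```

View pics/c2.png

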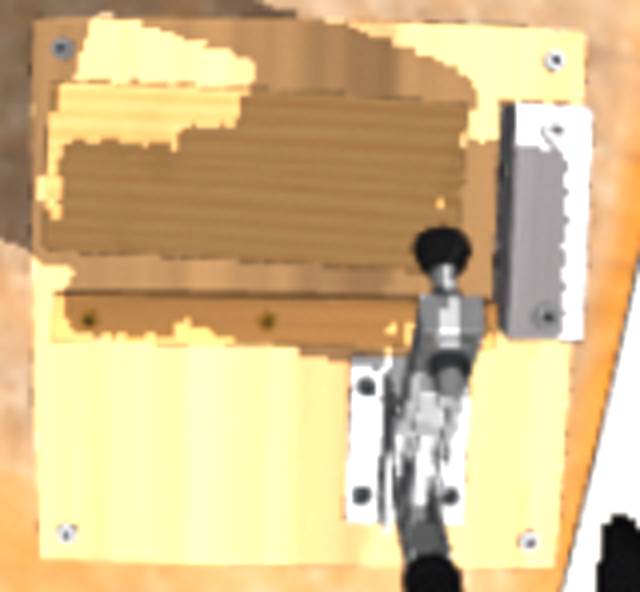

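```bash
cat > jig.py <<'E'
from h import *
def load(f):
    v=np.load(f);return dict(position=v[:3],orientation=v[3:])
def cp(p):return ((p[0]+.5)/4-.5+255,(p[1]+.5)/4-.5+95)
E
python3 - <<'E'
from jig import *
s=load('w2.npy')
W=lambda p,z:onz('wrist',*cp(p),z,s)[:2]
c=np.array([W(p,.012) for p in [(33,20),(585,32),(555,570),(40,558)]])
J=np.array([[-.1,.072],[.108,.072],[.108,-.14],[-.1,-.14]])
a=J-J.mean(0);b=c-c.mean(0)
th=np.arctan2((a[:,0]*b[:,1]-a[:,1]*b[:,0]).sum(),(a*b).sum())
Q=np.array([[np.cos(th),-np.sin(th)],[np.sin(th),np.cos(th)]]);o=c.mean(0)-Q@J.mean(0)
print('yaw',np.degrees(th),'o',o,'res mm',((c-(J@Q.T+o))*1e3).round(1).tolist())
np.save('jig.npy',[*o,th])
j=lambda p,z:((W(p,z)-o)@Q*1e3).round(1)
for n,p,z in [('top L',(60,83),.031),('top R',(465,100),.031),('bot L',(70,251),.031),('bot R',(405,267),.031),('right',(464,180),.031),('left',(60,180),.031),('blk',(514,105),.046),('blk',(505,335),.046),('fence',(70,293),.028),('fence',(405,297),.028)]:print(n,j(p,z))
for n in('scene',):
  for p in [(342,154)]:
    print(n)
for q in (-.1,0,.1):
  an=1.39-q;P=np.array([.045,-.099-.151*np.cos(an),.031+.151*np.sin(an)])
  w=np.r_[Q@P[:2]+o,P[2]];print(q,proj('scene',w).round(1),proj('wrist',w,s).round(1))
E
```

```text
yaw 8.914111777106706 o [0.58401185 0.00466574] res mm [[0.2, -0.4], [-0.5, 0.1], [0.2, -0.5], [0.1, 0.8]]
top L [-85.9  46.6]
top R [59.3 42.9]
bot L [-82.  -14.5]
bot R [ 39.4 -18.4]
right [59.8 13.9]
left [-85.7  11.3]
blk [74.4 41.5]
blk [ 74.6 -40. ]
fence [-82.6 -30.3]
fence [ 40.2 -29.7]
scene
-0.1 [339.3 152.5] [371.3 265.4]
0 [342.7 152.2] [370.  277.1]
0.1 [346.1 152.3] [368.5 287.4]
```

Emit:
arm_command:
  increments:
    - {"rx": 0, "ry": 0, "rz": 1.1, "tx": -0.4, "ty": -5.5, "tz": 0, "grip": 0}
    - {"rx": 0, "ry": 0, "rz": 0, "tx": -0.4, "ty": -5.5, "tz": 0, "grip": 0}
    - {"rx": -7.5, "ry": 0, "rz": 0, "tx": 0, "ty": 0, "tz": 0, "grip": 0}
    - {"rx": -7.5, "ry": 0, "rz": 0, "tx": 0, "ty": 0, "tz": 0, "grip": 0}
    - {"rx": 0, "ry": 0, "rz": 0, "tx": 0, "ty": 0, "tz": 0, "grip": 0}

```text
clock: 3.58
position: [0.5567, 0.0757, 0.3039]
orientation: [2.873, 0.228, 0.027]
contact_force: [-0.3, -0.0, -1.1]
gripper_width: 0.0952
```

```bash
cat > st.py <<'E'
from jig import *
x,y,th=np.load('jig.npy');s=env.sense()
Rj=R.from_euler('z',th).as_matrix()
print('t',round(s['clock'],2),'jig mm',(Rj.T@(s['position']-[x,y,0])*1e3).round(1),'F jig',(Rj.T@s['contact_force']).round(1),'w',s['gripper_width'].round(4))
print((Rj.T@R.from_rotvec(s['orientation']).as_matrix()).round(3).tolist())
E
python3 st.py
```

```text
Traceback (most recent call last):
  File "st.py", line 4, in <module>
    print('t',round(s['clock'],2),'jig mm',(Rj.T@(s['position']-[x,y,0])*1e3).round(1),'F jig',(Rj.T@s['contact_force']).round(1),'w',s['gripper_width'].round(4))
                                                                                                                                      ^^^^^^^^^^^^^^^^^^^^^^^^
AttributeError: 'float' object has no attribute 'round'
```

```bash
sed -i "s/s\['gripper_width'\].round(4)/round(s['gripper_width'],4)/" st.py; python3 st.py
```

```text
t 3.58 jig mm [-15.9  74.4 303.9] F jig [-0.3  0.  -1.1] w 0.0952
[[1.0, 0.003, -0.001], [0.003, -0.966, -0.258], [-0.002, 0.258, -0.966]]
```

Emit:
arm_command:
  increments:
    - {"rx": 0, "ry": 0, "rz": 0, "tx": 0, "ty": -1.3, "tz": 5, "grip": 0}
    - {"rx": 0, "ry": 0, "rz": 0, "tx": 0, "ty": -1.3, "tz": 5, "grip": 0}
    - {"rx": 0, "ry": 0, "rz": 0, "tx": 0, "ty": -1.3, "tz": 5, "grip": 0}
    - {"rx": 0, "ry": 0, "rz": 0, "tx": 0, "ty": -1.3, "tz": 5, "grip": 0}
    - {"rx": 0, "ry": 0, "rz": 0, "tx": 0, "ty": -1.0, "tz": 4, "grip": 0}
    - {"rx": 0, "ry": 0, "rz": 0, "tx": 0, "ty": -0.6, "tz": 2.2, "grip": 0}
    - {"rx": 0, "ry": 0, "rz": 0, "tx": 0, "ty": -0.2, "tz": 0.9, "grip": 0}
    - {"rx": 0, "ry": 0, "rz": 0, "tx": 0, "ty": 0, "tz": 0, "grip": 0}

```text
clock: 4.58
position: [0.5579, 0.0707, 0.0248]
orientation: [2.873, 0.22, 0.028]
contact_force: [-0.1, 0.5, 0.4]
gripper_width: 0.095
```

```bash
python3 st.py
```

```text
t 4.58 jig mm [-15.6  69.3  24.8] F jig [-0.   0.5  0.4] w 0.095
[[1.0, -0.003, -0.001], [-0.003, -0.966, -0.258], [-0.0, 0.258, -0.966]]
```

Emit:
arm_command:
  increments:
    - {"rx": 0, "ry": 0, "rz": 0, "tx": 0, "ty": 0.9, "tz": 0.55, "grip": 0}
    - {"rx": 0, "ry": 0, "rz": 0, "tx": 0, "ty": 0.39, "tz": 0.1, "grip": 0}
    - {"rx": 0, "ry": 0, "rz": 0, "tx": 0, "ty": 0.29, "tz": 0.08, "grip": 0}
    - {"rx": 0, "ry": 0, "rz": 0, "tx": 0, "ty": 0.29, "tz": 0.08, "grip": 0}
    - {"rx": 0, "ry": 0, "rz": 0, "tx": 0, "ty": 0.29, "tz": 0.08, "grip": 0}

```text
clock: 5.2
position: [0.5615, 0.0485, 0.0221]
orientation: [2.872, 0.221, 0.03]
contact_force: [-0.7, 1.4, 1.3]
gripper_width: 0.0951
```

```bash
python3 st.py
```

```text
t 5.2 jig mm [-15.5  46.8  22.1] F jig [-0.4  1.5  1.3] w 0.0951
[[1.0, -0.002, 0.0], [-0.002, -0.966, -0.259], [0.001, 0.259, -0.966]]
```

Emit:
arm_command:
  increments:
    - {"rx": 0, "ry": 0, "rz": 0, "tx": 0, "ty": 0.19, "tz": 0.05, "grip": 0}
    - {"rx": 0, "ry": 0, "rz": 0, "tx": 0, "ty": 0.19, "tz": 0.05, "grip": 0}

```text
clock: 5.45
position: [0.5617, 0.0448, 0.0217]
orientation: [2.873, 0.221, 0.029]
contact_force: [-2.8, 5.7, 4.7]
gripper_width: 0.0953
```

Emit:
arm_command:
  increments:
    - {"rx": 0, "ry": 0, "rz": 0, "tx": 0, "ty": 0.1, "tz": 0.03, "grip": 0}
    - {"rx": 0, "ry": 0, "rz": 0, "tx": 0, "ty": 0.1, "tz": 0.03, "grip": 0}

```text
clock: 5.7
position: [0.5618, 0.0445, 0.0217]
orientation: [2.876, 0.22, 0.029]
contact_force: [-4.0, 12.5, 4.4]
gripper_width: 0.095
```

```bash
python3 st.py
```

```text
t 5.7 jig mm [-15.8  42.8  21.7] F jig [-2.  13.   4.4] w 0.095
[[1.0, -0.003, -0.001], [-0.003, -0.967, -0.255], [0.0, 0.255, -0.967]]
```

Emit:
arm_command:
  increments:
    - {"rx": 0, "ry": 0, "rz": 0, "tx": 0, "ty": -1.93, "tz": -0.52, "grip": 0}
    - {"rx": 0, "ry": 0, "rz": 0, "tx": 0, "ty": 1.03, "tz": -3.86, "grip": 0}
    - {"rx": 0, "ry": 0, "rz": 0, "tx": -5.5, "ty": 0, "tz": 0, "grip": 1}
    - {"rx": 0, "ry": 0, "rz": 0, "tx": -5.5, "ty": 0, "tz": 0, "grip": 1}
    - {"rx": 0, "ry": 0, "rz": 0, "tx": 0, "ty": 3.03, "tz": 0.81, "grip": 1}
    - {"rx": 0, "ry": 0, "rz": 0, "tx": 0, "ty": 3.03, "tz": 0.81, "grip": 1}
    - {"rx": 0, "ry": 0, "rz": 0, "tx": 0, "ty": 0, "tz": 0, "grip": 1}
    - {"rx": 0, "ry": 0, "rz": 0, "tx": 0, "ty": 0, "tz": 0, "grip": 1}

```text
clock: 6.7
position: [0.4597, -0.0161, 0.0615]
orientation: [2.872, 0.221, 0.028]
contact_force: [0.1, -0.5, -0.6]
gripper_width: 0.0401
```

```bash
python3 st.py
```

```text
t 6.7 jig mm [-126.    -1.2   61.5] F jig [ 0.1 -0.5 -0.6] w 0.0401
[[1.0, -0.002, -0.001], [-0.002, -0.966, -0.259], [-0.001, 0.259, -0.966]]
```

Emit:
arm_command:
  increments:
    - {"rx": 0, "ry": 0, "rz": 0, "tx": 0, "ty": 0, "tz": 0, "grip": 1}
    - {"rx": 0, "ry": 0, "rz": 0, "tx": 0, "ty": 0, "tz": 0, "grip": 1}
    - {"rx": 0, "ry": 0, "rz": 0, "tx": 0, "ty": 0, "tz": 0, "grip": 1}
    - {"rx": 0, "ry": 0, "rz": 0, "tx": 0, "ty": 0, "tz": 0, "grip": 1}
    - {"rx": 0, "ry": 0, "rz": 0, "tx": 0, "ty": -0.5, "tz": 1.93, "grip": 1}
    - {"rx": 0, "ry": 0, "rz": 0, "tx": 0, "ty": -0.5, "tz": 1.93, "grip": 1}
    - {"rx": 0, "ry": 0, "rz": 0, "tx": 1, "ty": 0, "tz": 0, "grip": 1}
    - {"rx": 0, "ry": 0, "rz": 0, "tx": 0.8, "ty": 0, "tz": 0, "grip": 1}

```text
clock: 7.7
position: [0.4793, -0.014, 0.0227]
orientation: [2.872, 0.221, 0.031]
contact_force: [0.3, 0.2, 0.9]
gripper_width: 0.0007
```

```bash
python3 st.py
```

```text
t 7.7 jig mm [-106.4   -2.2   22.7] F jig [0.3 0.2 0.9] w 0.0007
[[1.0, -0.002, 0.001], [-0.002, -0.966, -0.259], [0.001, 0.259, -0.966]]
```

Emit:
arm_command:
  increments:
    - {"rx": 0, "ry": 0, "rz": 0, "tx": 0.4, "ty": 0, "tz": 0, "grip": 1}
    - {"rx": 0, "ry": 0, "rz": 0, "tx": 0.4, "ty": 0, "tz": 0, "grip": 1}
    - {"rx": 0, "ry": 0, "rz": 0, "tx": 0.3, "ty": 0, "tz": 0, "grip": 1}
    - {"rx": 0, "ry": 0, "rz": 0, "tx": 0.3, "ty": 0, "tz": 0, "grip": 1}

```text
clock: 8.2
position: [0.4915, -0.012, 0.022]
orientation: [2.872, 0.221, 0.028]
contact_force: [-1.9, -0.3, 2.1]
gripper_width: 0.0003
```

Emit:
arm_command:
  increments:
    - {"rx": 0, "ry": 0, "rz": 0, "tx": 0.2, "ty": 0, "tz": 0, "grip": 1}
    - {"rx": 0, "ry": 0, "rz": 0, "tx": 0.1, "ty": 0, "tz": 0, "grip": 1}

```text
clock: 8.45
position: [0.4946, -0.0115, 0.0219]
orientation: [2.872, 0.221, 0.029]
contact_force: [-2.5, -0.2, 2.2]
gripper_width: 0.0003
```

```bash
python3 st.py
```

```text
t 8.45 jig mm [-90.8  -2.1  21.9] F jig [-2.5  0.2  2.2] w 0.0003
[[1.0, -0.002, -0.001], [-0.002, -0.966, -0.259], [-0.0, 0.259, -0.966]]
```

Emit:
arm_command:
  increments:
    - {"rx": 0, "ry": 0, "rz": 0, "tx": 0.2, "ty": 0, "tz": 0, "grip": 1}
    - {"rx": 0, "ry": 0, "rz": 0, "tx": 0.15, "ty": 0, "tz": 0, "grip": 1}

```text
clock: 8.7
position: [0.4981, -0.011, 0.0218]
orientation: [2.872, 0.221, 0.029]
contact_force: [-1.6, -1.0, 2.8]
gripper_width: 0.0004
```

Emit:
arm_command:
  increments:
    - {"rx": 0, "ry": 0, "rz": 0, "tx": 0.1, "ty": 0, "tz": 0, "grip": 1}
    - {"rx": 0, "ry": 0, "rz": 0, "tx": 0.05, "ty": 0, "tz": 0, "grip": 1}

```text
clock: 8.95
position: [0.4996, -0.0107, 0.0218]
orientation: [2.872, 0.221, 0.029]
contact_force: [-2.7, 0.1, 2.6]
gripper_width: 0.0003
```

```bash
python3 st.py
```

```text
t 8.95 jig mm [-85.8  -2.1  21.8] F jig [-2.7  0.5  2.6] w 0.0003
[[1.0, -0.002, -0.001], [-0.002, -0.966, -0.259], [-0.0, 0.259, -0.966]]
```

Still sliding, so I'll continue in small steps.

Emit:
arm_command:
  increments:
    - {"rx": 0, "ry": 0, "rz": 0, "tx": 0.1, "ty": 0, "tz": 0, "grip": 1}
    - {"rx": 0, "ry": 0, "rz": 0, "tx": 0.1, "ty": 0, "tz": 0, "grip": 1}

```text
clock: 9.2
position: [0.5016, -0.0104, 0.0218]
orientation: [2.872, 0.221, 0.029]
contact_force: [-2.3, 0.3, 1.5]
gripper_width: 0.0003
```

Emit:
arm_command:
  increments:
    - {"rx": 0, "ry": 0, "rz": 0, "tx": 0.1, "ty": 0, "tz": 0, "grip": 1}
    - {"rx": 0, "ry": 0, "rz": 0, "tx": 0.1, "ty": 0, "tz": 0, "grip": 1}

```text
clock: 9.45
position: [0.5023, -0.0103, 0.0217]
orientation: [2.872, 0.221, 0.024]
contact_force: [-7.4, -1.3, 5.9]
gripper_width: 0.0004
```

```bash
python3 st.py
```

```text
t 9.45 jig mm [-83.   -2.2  21.7] F jig [-7.5 -0.1  5.9] w 0.0004
[[1.0, -0.002, -0.004], [-0.003, -0.966, -0.259], [-0.003, 0.259, -0.966]]
```

Emit:
arm_command:
  increments:
    - {"rx": 0, "ry": 0, "rz": 0, "tx": 0.1, "ty": 0, "tz": 0, "grip": 1}
    - {"rx": 0, "ry": 0, "rz": 0, "tx": 0, "ty": 0, "tz": 0, "grip": 1}

```text
clock: 9.7
position: [0.5023, -0.0103, 0.0216]
orientation: [2.871, 0.22, 0.021]
contact_force: [-10.1, -0.7, 7.1]
gripper_width: 0.0006
```

Emit:
arm_command:
  increments:
    - {"rx": 0, "ry": 0, "rz": 0, "tx": -1.5, "ty": 0, "tz": 0, "grip": 1}
    - {"rx": 0, "ry": 0, "rz": 0, "tx": 0, "ty": 1.4, "tz": -5.3, "grip": 1}
    - {"rx": 0, "ry": 0, "rz": 0, "tx": 0, "ty": 1.4, "tz": -5.3, "grip": 1}
    - {"rx": 0, "ry": 0, "rz": 0, "tx": 0, "ty": 1.4, "tz": -5.3, "grip": 1}
    - {"rx": 0, "ry": 0, "rz": 0, "tx": 0, "ty": 1.4, "tz": -5.3, "grip": 1}
    - {"rx": 7.5, "ry": 0, "rz": 0, "tx": 3, "ty": 1.4, "tz": -5.3, "grip": 1}
    - {"rx": 7.5, "ry": 0, "rz": 0, "tx": 5, "ty": 1.5, "tz": 0, "grip": 1}
    - {"rx": 0, "ry": 0, "rz": 0, "tx": 0, "ty": 2, "tz": 0, "grip": 1}
    - {"rx": 0, "ry": 0, "rz": 0, "tx": 0, "ty": 0, "tz": 0, "grip": 1}
    - {"rx": 0, "ry": 0, "rz": 0, "tx": 0, "ty": 0, "tz": 0, "grip": 1}

```text
clock: 10.95
position: [0.5728, -0.0328, 0.2975]
orientation: [-3.132, -0.242, 0.001]
contact_force: [0.2, -0.1, -0.3]
gripper_width: 0.0008
```

```bash
python3 st.py; python3 - <<'E'
from jig import *
s=env.sense();im=env.capture('wrist')[...,::-1];cv2.imwrite('pics/w3.png',im);np.save('w3.npy',np.r_[s['position'],s['orientation']])
x,y,th=np.load('jig.npy');Rj=R.from_euler('z',th).as_matrix()
p=np.array([proj('wrist',Rj@[a/1e3,b/1e3,.031]+[x,y,0],s) for a,b in[(-75,-31),(75,-31),(75,31),(-75,31)]])
print(p.round(1))
c=p.mean(0);x0,y0=int(c[0]-80),int(c[1]-60);print(x0,y0)
a=cv2.resize(im[y0:y0+130,x0:x0+160],None,fx=4,fy=4,interpolation=2)
cv2.imwrite('pics/c3.png',cv2.convertScaleAbs(a,alpha=1.4,beta=15))
E
```

```text
t 10.95 jig mm [-16.9 -35.3 297.5] F jig [ 0.2 -0.1 -0.3] w 0.0008
[[1.0, -0.002, -0.0], [-0.002, -1.0, 0.0], [-0.0, -0.0, -1.0]]
[[283.  171.6]
 [387.1 171.7]
 [388.1 128.8]
 [282.2 128.3]]
255 90
```

View pics/c3.png

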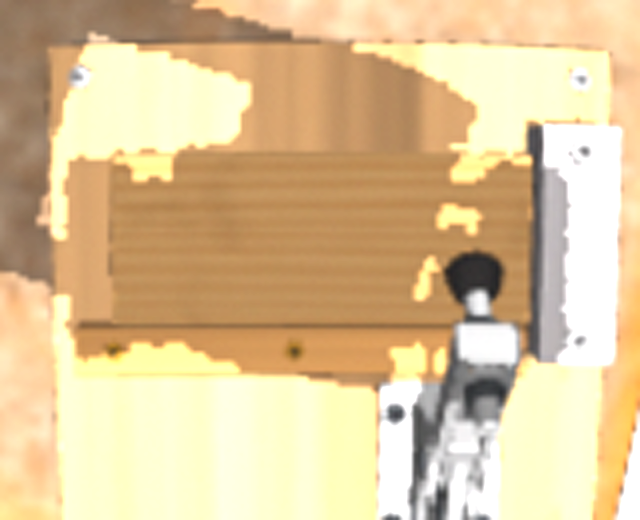

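Crop: the offcut's left edge is at about 110, its lower edge about 324 and its upper edge about 153. That is within about 1 mm of the predicted home corners (109–112, 326/154), and its end meets the block. Next is the handle.

Emit:
arm_command:
  increments:
    - {"rx": 0, "ry": 0, "rz": 0, "tx": 3.1, "ty": 1.7, "tz": 0, "grip": 1}
    - {"rx": 0, "ry": 0, "rz": 0, "tx": 3.1, "ty": 1.7, "tz": 0, "grip": 1}
    - {"rx": 0, "ry": 0, "rz": 0, "tx": 0, "ty": 0, "tz": 5, "grip": 1}
    - {"rx": 0, "ry": 0, "rz": 0, "tx": 0, "ty": 0, "tz": 5, "grip": 1}
    - {"rx": 0, "ry": 0, "rz": 0, "tx": 0, "ty": 0, "tz": 3.7, "grip": 1}
    - {"rx": 0, "ry": 0, "rz": 0, "tx": 0, "ty": 0, "tz": 0, "grip": 1}

```text
clock: 11.75
position: [0.6372, -0.0561, 0.1571]
orientation: [-3.13, -0.243, 0.011]
contact_force: [0.4, 0.4, 0.4]
gripper_width: 0.0005
```

Emit:
arm_command:
  increments:
    - {"rx": 0, "ry": 0, "rz": 0, "tx": 0, "ty": 1.2, "tz": 0, "grip": 1}
    - {"rx": 0, "ry": 0, "rz": 0, "tx": 0, "ty": 1.0, "tz": 0, "grip": 1}
    - {"rx": 0, "ry": 0, "rz": 0, "tx": 0, "ty": 0.8, "tz": 0, "grip": 1}
    - {"rx": 0, "ry": 0, "rz": 0, "tx": 0, "ty": 0.8, "tz": 0, "grip": 1}

```text
clock: 12.25
position: [0.6468, -0.096, 0.1619]
orientation: [3.132, 0.24, 0.003]
contact_force: [0.1, -0.3, -0.6]
gripper_width: 0.0007
```

```bash
python3 st.py
```

```text
t 12.25 jig mm [  46.4 -109.2  161.9] F jig [ 0.  -0.3 -0.6] w 0.0007
[[1.0, -0.003, 0.002], [-0.003, -1.0, -0.0], [0.002, 0.0, -1.0]]
```

Emit:
arm_command:
  increments:
    - {"rx": 0, "ry": 0, "rz": 0, "tx": -0.1, "ty": 0.9, "tz": 0.3, "grip": 1}
    - {"rx": 0, "ry": 0, "rz": 0, "tx": 0, "ty": 0.9, "tz": 0.6, "grip": 1}

```text
clock: 12.5
position: [0.6481, -0.1139, 0.1518]
orientation: [3.132, 0.241, 0.0]
contact_force: [0.2, -0.3, -0.0]
gripper_width: 0.0004
```

Emit:
arm_command:
  increments:
    - {"rx": 0, "ry": 0, "rz": 0, "tx": 0, "ty": 0.8, "tz": 0.3, "grip": 1}
    - {"rx": 0, "ry": 0, "rz": 0, "tx": 0, "ty": 0.8, "tz": 0.4, "grip": 1}
    - {"rx": 0, "ry": 0, "rz": 0, "tx": 0, "ty": 0.8, "tz": 0.4, "grip": 1}

```text
clock: 12.88
position: [0.6516, -0.1373, 0.1404]
orientation: [-3.132, -0.241, 0.001]
contact_force: [-0.4, -0.2, -0.8]
gripper_width: 0.0002
```

```bash
python3 st.py;  python3 - <<'E'
from jig import *
im=env.capture('scene')[140:250,260:420,::-1];cv2.imwrite('pics/c4.png',cv2.resize(im,None,fx=4,fy=4,interpolation=2))
E
```

```text
t 12.88 jig mm [  44.8 -150.7  140.4] F jig [-0.4 -0.1 -0.8] w 0.0002
[[1.0, -0.002, -0.0], [-0.002, -1.0, 0.0], [-0.0, -0.0, -1.0]]
```

View pics/c4.png

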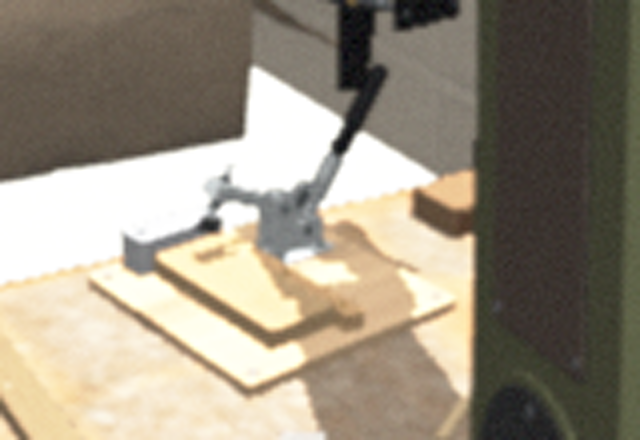

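The handle is tipping over and the foot arm is coming down. The finger is against the grip, about crop (365,80). Carrying on along the arc.

Emit:
arm_command:
  increments:
    - {"rx": 0, "ry": 0, "rz": 0, "tx": 0, "ty": 0.7, "tz": 0.4, "grip": 1}
    - {"rx": 0, "ry": 0, "rz": 0, "tx": 0, "ty": 0.7, "tz": 0.4, "grip": 1}
    - {"rx": 0, "ry": 0, "rz": 0, "tx": 0, "ty": 0.7, "tz": 0.5, "grip": 1}
    - {"rx": 0, "ry": 0, "rz": 0, "tx": 0, "ty": 0.6, "tz": 0.6, "grip": 1}
    - {"rx": 0, "ry": 0, "rz": 0, "tx": 0, "ty": 0.6, "tz": 0.6, "grip": 1}
    - {"rx": 0, "ry": 0, "rz": 0, "tx": 0, "ty": 0.6, "tz": 0.6, "grip": 1}

```text
clock: 13.68
position: [0.6576, -0.1752, 0.1094]
orientation: [-3.131, -0.241, 0.0]
contact_force: [-0.9, 3.3, 1.0]
gripper_width: 0.0006
```

```bash
python3 st.py
```

```text
t 13.68 jig mm [  44.8 -189.1  109.4] F jig [-0.4  3.4  1. ] w 0.0006
[[1.0, -0.002, -0.0], [-0.002, -1.0, 0.001], [-0.0, -0.001, -1.0]]
```

Emit:
arm_command:
  increments:
    - {"rx": 0, "ry": 0, "rz": 0, "tx": 0, "ty": 0.5, "tz": 0.7, "grip": 1}
    - {"rx": 0, "ry": 0, "rz": 0, "tx": 0, "ty": 0.5, "tz": 0.7, "grip": 1}
    - {"rx": 0, "ry": 0, "rz": 0, "tx": 0, "ty": 0.4, "tz": 0.7, "grip": 1}

```text
clock: 14.05
position: [0.6597, -0.1884, 0.0886]
orientation: [-3.13, -0.241, 0.001]
contact_force: [-1.6, 4.4, 2.7]
gripper_width: 0.0005
```

```bash
python3 st.py
```

```text
t 14.05 jig mm [  44.8 -202.5   88.6] F jig [-0.8  4.6  2.7] w 0.0005
[[1.0, -0.002, -0.0], [-0.002, -1.0, 0.002], [-0.0, -0.002, -1.0]]
```

Emit:
arm_command:
  increments:
    - {"rx": 0, "ry": 0, "rz": 0, "tx": 0, "ty": 0.3, "tz": 0.7, "grip": 1}
    - {"rx": 0, "ry": 0, "rz": 0, "tx": 0, "ty": 0.3, "tz": 0.7, "grip": 1}
    - {"rx": 0, "ry": 0, "rz": 0, "tx": 0, "ty": 0.2, "tz": 0.6, "grip": 1}
    - {"rx": 0, "ry": 0, "rz": 0, "tx": 0, "ty": 0.1, "tz": 0.6, "grip": 1}

```text
clock: 14.55
position: [0.6611, -0.199, 0.0623]
orientation: [3.131, 0.241, 0.0]
contact_force: [0.6, 0.5, -0.3]
gripper_width: 0.0008
```

```bash
python3 st.py
```

```text
t 14.55 jig mm [  44.6 -213.2   62.3] F jig [ 0.7  0.4 -0.3] w 0.0008
[[1.0, -0.002, -0.0], [-0.002, -1.0, -0.001], [-0.0, 0.001, -1.0]]
```

Emit:
arm_command:
  increments:
    - {"rx": 0, "ry": 0, "rz": 0, "tx": 0, "ty": 0.1, "tz": 0.3, "grip": 1}
    - {"rx": 0, "ry": 0, "rz": 0, "tx": 0, "ty": 0, "tz": 0.2, "grip": 1}
    - {"rx": 0, "ry": 0, "rz": 0, "tx": 0, "ty": 0, "tz": 0, "grip": 1}

```text
clock: 14.92
position: [0.6613, -0.1992, 0.0579]
orientation: [3.132, 0.241, 0.0]
contact_force: [0.3, -0.3, -0.1]
gripper_width: 0.0004
```

```bash
python3 st.py
```

```text
t 14.93 jig mm [  44.8 -213.4   57.9] F jig [ 0.3 -0.3 -0.1] w 0.0004
[[1.0, -0.002, -0.0], [-0.002, -1.0, -0.0], [-0.0, 0.0, -1.0]]
```

The force vanished near q≈1.2, so it looks snapped over. I'll press lightly to feel the stop, then leave.

Emit:
arm_command:
  increments:
    - {"rx": 0, "ry": 0, "rz": 0, "tx": 0, "ty": 0, "tz": 0.2, "grip": 1}
    - {"rx": 0, "ry": 0, "rz": 0, "tx": 0, "ty": 0, "tz": 0.2, "grip": 1}

```text
clock: 15.18
position: [0.6619, -0.1994, 0.0567]
orientation: [3.132, 0.241, 0.001]
contact_force: [-4.9, 1.9, 14.6]
gripper_width: 0.0003
```

```bash
python3 st.py
```

```text
t 15.18 jig mm [  45.3 -213.7   56.7] F jig [-4.6  2.6 14.6] w 0.0003
[[1.0, -0.002, 0.001], [-0.002, -1.0, -0.001], [0.001, 0.001, -1.0]]
```

Emit:
arm_command:
  increments:
    - {"rx": 0, "ry": 0, "rz": 0, "tx": 0, "ty": 0, "tz": -5, "grip": 1}
    - {"rx": 0, "ry": 0, "rz": 0, "tx": 0, "ty": 0, "tz": -6, "grip": 1}
    - {"rx": 0, "ry": 0, "rz": 0, "tx": 0, "ty": 0, "tz": -6, "grip": 1}
    - {"rx": 0, "ry": 0, "rz": 0, "tx": -3, "ty": -5, "tz": -6, "grip": 1}
    - {"rx": 0, "ry": 0, "rz": 0, "tx": -3, "ty": -5, "tz": -1, "grip": 1}
    - {"rx": 0, "ry": 0, "rz": 0, "tx": 0, "ty": -5, "tz": 0, "grip": 1}
    - {"rx": 0, "ry": 0, "rz": 0, "tx": 0, "ty": -3, "tz": 0, "grip": 1}
    - {"rx": 0, "ry": 0, "rz": 0, "tx": 0, "ty": 0, "tz": 0, "grip": 1}
    - {"rx": 0, "ry": 0, "rz": 0, "tx": 0, "ty": 0, "tz": 0, "grip": 1}

```text
clock: 16.3
position: [0.584, -0.0422, 0.2788]
orientation: [3.132, 0.241, 0.0]
contact_force: [0.0, -0.3, -0.3]
gripper_width: 0.0004
```

```bash
python3 st.py; python3 - <<'E'
from jig import *
s=env.sense();im=env.capture('wrist')[...,::-1];cv2.imwrite('pics/w5.png',im)
x,y,th=np.load('jig.npy');Rj=R.from_euler('z',th).as_matrix()
P=lambda a,b,z:proj('wrist',Rj@[a/1e3,b/1e3,z/1e3]+[x,y,0],s)
p=np.array([P(a,b,31) for a,b in[(-75,-31),(75,-31),(75,31),(-75,31)]]+[P(45,-99-151*np.cos(1.39-q),31+151*np.sin(1.39-q)) for q in (.8,1.25)])
c=p[:4].mean(0);x0,y0=int(c[0]-80),int(c[1]-55);print(x0,y0,((p-[x0,y0])*4).round().tolist())
a=cv2.resize(im[y0:y0+148,x0:x0+160],None,fx=4,fy=4,interpolation=2)
cv2.imwrite('pics/c5.png',cv2.convertScaleAbs(a,alpha=1.4,beta=15))
E
```

```text
t 16.3 jig mm [ -7.3 -46.3 278.8] F jig [-0.  -0.3 -0.3] w 0.0004
[[1.0, -0.002, 0.0], [-0.002, -1.0, -0.001], [0.0, 0.001, -1.0]]
248 87 [[104.0, 314.0], [540.0, 314.0], [544.0, 134.0], [100.0, 134.0], [462.0, 941.0], [440.0, 897.0]]
```

View pics/c5.png

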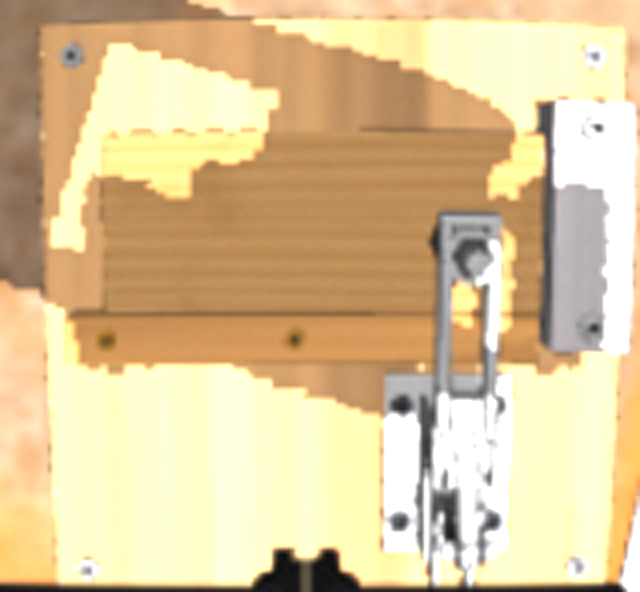

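Crop: the offcut's edges are at x≈102 and y≈130/312, against a predicted home of 100–104 and 134/314. The arm is level with its foot on the offcut. One scene look to confirm the handle stayed down.

```bash
python3 - <<'E'
from jig import *
im=env.capture('scene')[140:250,260:420,::-1];cv2.imwrite('pics/c6.png',cv2.resize(im,None,fx=4,fy=4,interpolation=2))
x,y,th=np.load('jig.npy');Rj=R.from_euler('z',th).as_matrix()
for q in(.8,1.1,1.25):
  p=proj('scene',Rj@[.045,-.099-.151*np.cos(1.39-q),.031+.151*np.sin(1.39-q)]+[x,y,0]);print(q,((p-[260,140])*4).round())
E
```

```text
0.8 [412.  98.]
1.1 [424. 136.]
1.25 [426. 158.]
```

View pics/c6.png

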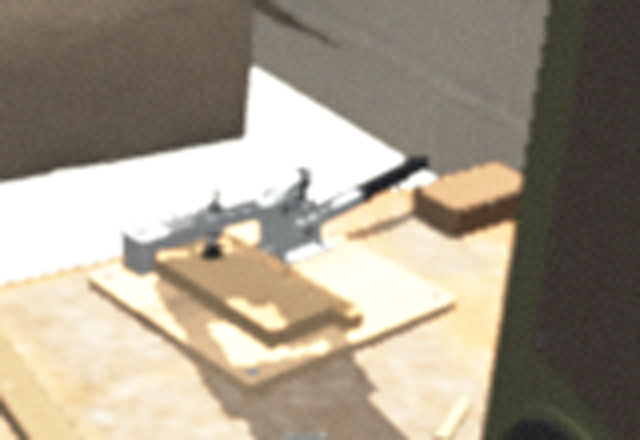

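The handle tip is at about (425,160), which matches the locked prediction (426,158) for q=1.25. The foot is on the offcut and the cork has not moved.

```bash
python3 -c "
from bench import env
print(env.hand_in())"
```

```text
the job is handed in; nothing more can be done
None
```

The offcut is home in the jig, the clamp is locked on it, and the job is handed in. The last clock reading was about 16 s of the 64 s allowed.

I pushed the long edge to the fence with the two open fingertips, which met firm resistance at 13 N. I then pushed the tail end to the block with the shut fingers (10 N). After that I pushed the handle over along its arc until the force dropped as it snapped past its dead point. A light press afterwards met the stop at 15 N, at the height expected for the locked position. Then I took the hand up and clear.

**Last checks:**
- **Offcut:** in the wrist view its edges lie within about 1 mm of home. That is as fine as the picture resolves, and I did not push the edge a second time after the tail push.
- **Clamp:** the handle tip shows at (425,160), against a predicted (426,158) for locked, with the foot on the offcut. The foot's spring travel could not be measured.
- **Hand and bystanders:** the hand touches nothing (under 0.5 N). The cork block is where it was. I did not look again at the chuck key and tape roll, but the hand went nowhere near them. No check failed or disagreed.

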